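# Click the parts-box lid shut all round

### The arm

A 7-joint arm with a two-finger parallel gripper is mounted at the origin on the work surface. World frame = base frame: x ahead of the robot, y to its left, z up, the work surface at z = 0. Lengths are in m, angles in rad, forces in N, time in s.
With the tool pointing down it reaches from about 0.4 to 0.85 m from the base axis. Payload 4.5 kg.
Tool frame: the origin (TCP) lies between the finger pads; the fingertips stand r.tip_reach ahead of it and the grasp point (between the pads) lies 11 mm behind it (r.tip_reach is the distance from the TCP to the fingertips, in m); z points along the fingers, y is the line along which they close (so a half turn about z gives the same grasp; the last joint's range is limited). The gripper opens to 88 mm and grips with 3 to 60 N. Pads are 18 mm wide; open, the fingers measure 123 mm over their backs; the gripper's body (75 mm by 187 mm) begins 45 mm behind the grasp point.
Start: joints at [-1.181, 0.689, -0.195, 1.565, 0.157, 0.902, -0.215], TCP at [0.218, 0.586, 0.247] pointing down, gripper open.
Joint ranges: [-3.01, 3.01], [-0.46, 2.08], [-1.47, 1.51], [0.13, 2.56], [-1, 4.14], [0.04, 2.09], [-2.66, 2.66]. Speed limits (rad/s): [2.57, 2.57, 3.14, 3.14, 3.14, 3.14, 3.14].

### API

Orientations are given as a unit quaternion [x, y, z, w].
In Python, from plant import r, vision, workorder gives the robot as it stands.
- The arm moves only by the tool drive_tool, never from a script. Its argument "targets" is a list of rows, each an object of numbers: "tx", "ty", "tz": the shift along the world's x, y, z in units of 0.03 m (1.0 is 0.03 m); "wx", "wy", "wz": the turn, a rotation vector about the world's x, y, z in units of 60 degrees (1.0 is 60 degrees); "claw": the opening, from -1 (shut) to 1 (fully open). A call has exactly 8 rows; each row shifts and turns the commanded pose from where the row before left it; what a row does not reach is not made up. A row lasts 1/10 s, in which the tool goes at most 50 mm and 8.59 degrees, less where a joint would pass 70% of its speed; a pose out of reach is approached as far as the arm can. A call with a number of a shift or a turn outside -1 to 1 is refused whole. A call with a gripper value outside its range is refused whole. The fingers move at their own pace and stop on an object; "force" is the grip in N (left out, the last holds). Time passes only in rows, so rows that do not move let the fingers close, or fill a call up. It gives the time, the measured TCP pose, the force, the opening and the grip force at its end, in the units of the state.
- r.get_state(): the state, without advancing time (a new reading comes with each control period).
- vision.snapshot(name): name is "side" or "top"; returns a dict with "image" (480x640x3 uint8, blue, green, red), "range_z" (480x640 float32, m along the optical axis (not along the pixel's ray), 0 where there is no reading), "K" (3x3 intrinsics, pixels), "dist" ([k1, k2, p1, p2, k3] as OpenCV has them; the pictures are not rectified), "cam_to_world" (4x4, takes a point from camera to world coordinates). Camera axes: x right, y up, looking along -z (the intrinsics and any distortion apply to the point x, -y, -z); pixel columns grow to the right and rows downward; lengths in m; the calibration is good to about 2 mm. A picture is of the moment at which its call begins.
- workorder.finish_job(): hands the job in; it is judged then, once.
The state is a dict: "clock": time; "q": joint angles; "qd": joint speeds; "joint_torque": joint torques, N m; "tool_pos": TCP position; "eef_rot": TCP orientation; "contact_force": force on the tool from outside, world axes, zero at the start; "moment": the same for the moment, N m; "opening": opening from 0.0 (shut) to 1.0 (fully open); "finger_force": force on a finger pad.
Only numpy, scipy, OpenCV 4.12 (cv2) and the standard library are available. Lean on these libraries where they do the work, as an engineer would, in place of code of your own. Each camera call takes 0.05 s, during which the arm holds its last target. There are 200 camera calls.

### The job

Press the four sprung-up rim sections of the white lid down, one after another, until each clicks shut and stays flush: begin with the short side that has the hanging loop, then go round the box anticlockwise as seen from above. Do not lift, tip or shove the box, leave the clamp, the two oak cauls and the dish where they lie, and finish with the hand clear of everything.

Things in the scene. Friction and masses are not known exactly. Their poses are not given: they have to be found in the camera images.
- box: loose dark grey parts box, 190 x 140 x 50 mm, 0.85 kg, under a white lid 200 x 150 mm (top 54 mm above the underside; middle and corners seated). Origin: centre of underside, z up, x along the long side. An aluminium hanging loop stands out 40 mm from the short wall at -x, 22 mm up. Each side's rim section is 32 mm deep, hinged at its inner edge, its outer edge about 10 mm up at the start.
- rim1 (a joint): angle of the rim section on the short side that has the hanging loop: 0 = sprung fully up, 0.30 rad = clicked shut, flush with the lid. About 8 N down near the outer edge makes it give way; past about 0.18 rad it snaps shut and stays, let go before that it springs up.
- rim1_press (a point): point on the top face of that section (section 80 mm long, 32 mm deep, 4 mm thick), mid-length, 10 mm in from its outer edge and 22 mm outward of its hinge line: a good place to press, above the box wall. Shut, it lies at x = -90 mm, y = 0, z = 54 mm in the box's frame; sprung up, about 6.5 mm higher. 
- rim2 (a joint): angle of the rim section on the long side next to it, going anticlockwise seen from above: 0 = sprung fully up, 0.30 rad = clicked shut, flush with the lid. About 8 N down near the outer edge makes it give way; past about 0.18 rad it snaps shut and stays, let go before that it springs up.
- rim2_press (a point): point on the top face of that section (section 130 mm long, 32 mm deep, 4 mm thick), mid-length, 10 mm in from its outer edge and 22 mm outward of its hinge line: a good place to press, above the box wall. Shut, it lies at x = 0, y = -65 mm, z = 54 mm in the box's frame; sprung up, about 6.5 mm higher. 
- rim3 (a joint): angle of the rim section on the short side opposite the loop: 0 = sprung fully up, 0.30 rad = clicked shut, flush with the lid. About 8 N down near the outer edge makes it give way; past about 0.18 rad it snaps shut and stays, let go before that it springs up.
- rim3_press (a point): point on the top face of that section (section 80 mm long, 32 mm deep, 4 mm thick), mid-length, 10 mm in from its outer edge and 22 mm outward of its hinge line: a good place to press, above the box wall. Shut, it lies at x = +90 mm, y = 0, z = 54 mm in the box's frame; sprung up, about 6.5 mm higher. 
- rim4 (a joint): angle of the rim section on the remaining long side: 0 = sprung fully up, 0.30 rad = clicked shut, flush with the lid. About 8 N down near the outer edge makes it give way; past about 0.18 rad it snaps shut and stays, let go before that it springs up.
- rim4_press (a point): point on the top face of that section (section 130 mm long, 32 mm deep, 4 mm thick), mid-length, 10 mm in from its outer edge and 22 mm outward of its hinge line: a good place to press, above the box wall. Shut, it lies at x = 0, y = +65 mm, z = 54 mm in the box's frame; sprung up, about 6.5 mm higher. 
- caul_a: short oak clamping caul, 150 x 30 x 22 mm, lying loose beside a long side of the box; bystander. Origin: centre of the underside, x along its length.
- caul_b: short oak clamping caul, 150 x 30 x 22 mm, lying loose beside a long side of the box; bystander. Origin: centre of the underside, x along its length.
- clamp: blue quick-release bar clamp lying on its side, 300 mm long, 24 mm tall, on the robot's right of the box; bystander. Origin: underside, mid-bar, x along the bar; the jaws reach 73 mm towards its -y.
- dish: small red ceramic dish, 96 mm across, 28 mm tall, to the robot's left of the box; bystander. Origin: centre of the underside.

How it is judged:
On the way, in this order (a step that is already met when the one before it is completed fails the run):
1. the rim section on the short side that has the hanging loop is clicked shut (value of joint rim1 above 0.26 rad), for 0.1 s.
2. the rim section on the long side next to it, going anticlockwise seen from above is clicked shut (value of joint rim2 above 0.26 rad), for 0.1 s.
3. the rim section on the short side opposite the loop is clicked shut (value of joint rim3 above 0.26 rad), for 0.1 s.
4. the rim section on the remaining long side is clicked shut (value of joint rim4 above 0.26 rad), for 0.1 s.
At the end, for the whole second after the job is handed in: All four rim sections are shut (within 0.04 rad of flush), the box stands flat and still on the mat within 30 mm of where it started (value of joint each of rim1, rim2, rim3, rim4 above 0.26 rad and angle between box's own z axis and vertical below 0.04 rad and height (world z) of box below 0.008 m and distance of box from where it was at the start of the episode below 0.03 m and linear speed of box below 0.02 m/s); the robot touches nothing.
It fails at once if the box is lifted (more than 10 mm) off the mat (height (world z) of box above 0.013 m).
It fails at once if the box is tipped (more than 0.15 rad) (angle between box's own z axis and vertical above 0.15 rad).
It fails at once if the box is shoved more than 30 mm (distance of box from where it was at the start of the episode above 0.03 m).
It fails at once if the clamp, a caul or the dish is moved more than 20 mm (distance of any of caul_a, caul_b, clamp, dish from where it was at the start of the episode above 0.02 m).
It also fails if it takes over 48 s, if anything falls off the work surface, if the arm or the gripper's body presses on something with over 40 N, if the wrist force passes 120 N, or if a joint passes its speed limit or range.

## Working session

There is one attempt and no reset: what is moved stays moved. The work goes in short steps, Python scripts to look and compute and a tool call to move; the robot and the scene stay as the last step left them, time stands still between calls to the robot, and variables do not carry over. Pictures are saved under pics/ and viewed, at most 10 in all, crops included, and the job is handed in when it is done.

Besides the shell and the picture viewer there is one more tool, called after "Call:" as name(argument=value, ...) on one line, values as JSON. drive_tool: Moves the arm, as the interface text tells. Its arguments: {"type":"object","properties":{"targets":{"type":"array","items":{"type":"object","properties":{"tx":{"type":"number"},"ty":{"type":"number"},"tz":{"type":"number"},"wx":{"type":"number"},"wy":{"type":"number"},"wz":{"type":"number"},"claw":{"type":"number"}}}},"force":{"type":"number"}},"required":["targets"]}

```bash
mkdir -p pics; cat > h.py <<'E'
import numpy as np, cv2
from plant import r, vision, workorder
def cloud(s):
    h,w=s['range_z'].shape
    u,v=np.meshgrid(np.arange(w),np.arange(h))
    p=cv2.undistortPoints(np.stack([u,v],-1).reshape(-1,1,2).astype(np.float64),s['K'],np.array(s['dist'])).reshape(h,w,2)
    z=s['range_z']; c=np.stack([p[...,0]*z,-p[...,1]*z,-z,np.ones_like(z)],-1)
    W=(c@np.array(s['cam_to_world']).T)[...,:3]; W[z<=0]=np.nan
    return W
E
python3 - <<'E'
from h import *
for n in('top','side'):
    s=vision.snapshot(n); cv2.imwrite(f'pics/{n}0.png',s['image']); W=cloud(s); np.save(n+'.npy',W); np.save(n+'_im.npy',s['image'])
    print(n,np.array(s['cam_to_world']).round(3).tolist())
    m=(s['image'].min(-1)>150)&(W[...,2]>.045)&(W[...,2]<.08)
    P=W[m]; print(len(P))
    if len(P)>50: print(cv2.minAreaRect(P[:,:2].astype(np.float32)),np.percentile(P[:,2],[5,50,95]))
print(r.get_state(), r.tip_reach)
E
```

```text
top [[-0.016, 0.987, -0.162, 0.366], [-1.0, -0.015, 0.008, 0.012], [0.005, 0.162, 0.987, 1.416], [0.0, 0.0, 0.0, 1.0]]
4192
((0.559831440448761, -0.09913431107997894), (0.14999619126319885, 0.20141424238681793), 10.49259090423584) [0.05266134 0.05829192 0.06576901]
side [[0.886, 0.25, -0.39, 0.138], [-0.463, 0.501, -0.731, -0.83], [0.013, 0.829, 0.56, 0.737], [0.0, 0.0, 0.0, 1.0]]
3576
((0.5578252077102661, -0.10097963362932205), (0.15354055166244507, 0.2037292718887329), 9.726645469665527) [0.05432159 0.05771977 0.06478395]
{'clock': 0.1, 'q': array([-1.18121435,  0.6898836 , -0.19450274,  1.56624789,  0.15726873,
        0.90250556, -0.21511594]), 'qd': array([-0.00092336, -0.00134126, -0.00064685, -0.00478784,  0.00069663,
        0.00029227,  0.00055585]), 'joint_torque': array([-3.27362890e-03, -5.28495920e+01, -1.27202287e+00, -1.53837955e+01,
       -5.26727107e-02,  1.90463426e-03,  3.27163491e-05]), 'tool_pos': array([0.21754889, 0.58531599, 0.24599799]), 'eef_rot': array([ 1.76940127e-01,  9.84221268e-01, -8.24018350e-04, -9.18320767e-05]), 'contact_force': array([-0.32261532,  0.57470172,  1.10781257]), 'moment': array([ 0.03787995, -0.03192947, -0.00822751]), 'finger_force': 0.0, 'opening': 0.9998317373768896} 0.008
```

View pics/top0.png

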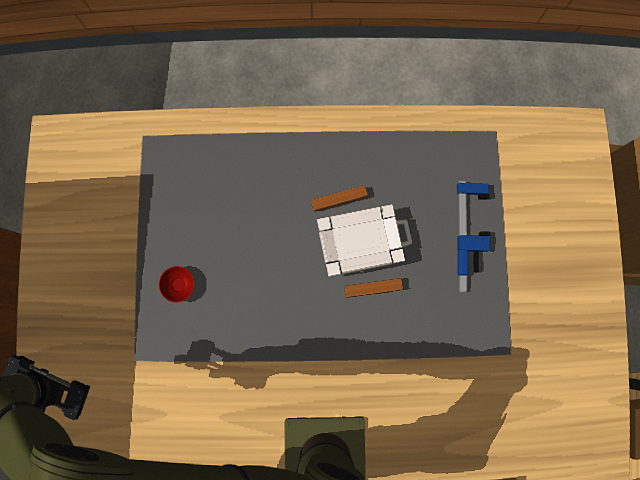

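View pics/side0.png

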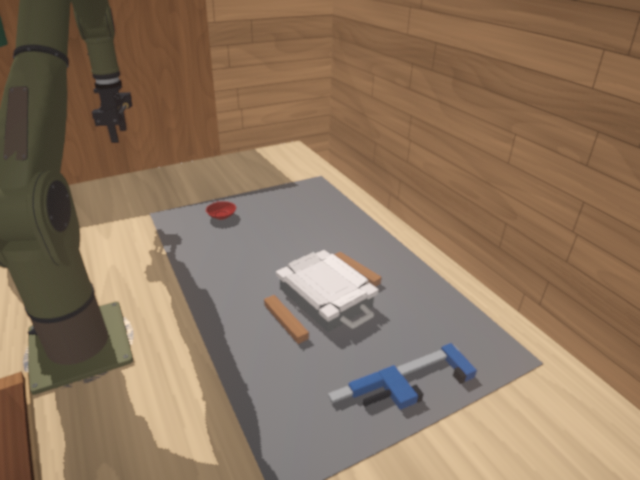

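The loop sits at top-image pixel (404,232), on the robot's right (-y), with the white lid centred near (361,240). The cauls are ahead of and behind the box, the clamp is at (470,237) and the dish at (177,284). That puts the box at about (0.559, -0.100) with its +x axis at yaw 100°, so the pressing order is right, far, left, near.

Call:
drive_tool(targets=[{"tx": 0.4,"ty": -0.85,"wz": 0.127,"claw": -1},{"tx": 0.4,"ty": -0.85,"wz": 0.127,"claw": -1},{"tx": 0.4,"ty": -0.85,"wz": 0.127,"claw": -1},{"tx": 0.4,"ty": -0.85,"wz": 0.127,"claw": -1},{"tx": 0.4,"ty": -0.85,"claw": -1},{"tx": 0.4,"ty": -0.85,"claw": -1},{"tx": 0.4,"ty": -0.85,"claw": -1},{"tx": 0.4,"ty": -0.85,"claw": -1}])

```text
validation failed for argument at $.ta...
```

Call:
drive_tool(targets=[{"tx": 0.4,"ty": -0.85,"claw": -1},{"tx": 0.4,"ty": -0.85,"claw": -1},{"tx": 0.4,"ty": -0.85,"claw": -1},{"tx": 0.4,"ty": -0.85,"claw": -1},{"tx": 0.4,"ty": -0.85,"claw": -1},{"tx": 0.4,"ty": -0.85,"claw": -1},{"tx": 0.4,"ty": -0.85,"claw": -1},{"tx": 0.4,"ty": -0.85,"claw": -1}])

```text
validation failed for argument at $.ta...
```

Call:
drive_tool(targets=[{"tx": 0.4,"ty": -0.85,"tz": 0,"wx": 0,"wy": 0,"wz": 0.127,"claw": -1},{"tx": 0.4,"ty": -0.85,"tz": 0,"wx": 0,"wy": 0,"wz": 0.127,"claw": -1},{"tx": 0.4,"ty": -0.85,"tz": 0,"wx": 0,"wy": 0,"wz": 0.127,"claw": -1},{"tx": 0.4,"ty": -0.85,"tz": 0,"wx": 0,"wy": 0,"wz": 0.127,"claw": -1},{"tx": 0.4,"ty": -0.85,"tz": 0,"wx": 0,"wy": 0,"wz": 0,"claw": -1},{"tx": 0.4,"ty": -0.85,"tz": 0,"wx": 0,"wy": 0,"wz": 0,"claw": -1},{"tx": 0.4,"ty": -0.85,"tz": 0,"wx": 0,"wy": 0,"wz": 0,"claw": -1},{"tx": 0.4,"ty": -0.85,"tz": 0,"wx": 0,"wy": 0,"wz": 0,"claw": -1}])

```text
clock: 0.9
tool_pos: [0.314, 0.3806, 0.2465]
eef_rot: [-0.088, 0.996, -0.0, -0.0]
contact_force: [1.1, -0.5, -0.4]
opening: 0.296
finger_force: 0.0
```

Call:
drive_tool(targets=[{"tx": 0.43,"ty": -0.94,"tz": 0,"wx": 0,"wy": 0,"wz": 0,"claw": -1},{"tx": 0.43,"ty": -0.94,"tz": 0,"wx": 0,"wy": 0,"wz": 0,"claw": -1},{"tx": 0.43,"ty": -0.94,"tz": 0,"wx": 0,"wy": 0,"wz": 0,"claw": -1},{"tx": 0.43,"ty": -0.94,"tz": 0,"wx": 0,"wy": 0,"wz": 0,"claw": -1},{"tx": 0.43,"ty": -0.94,"tz": 0,"wx": 0,"wy": 0,"wz": 0,"claw": -1},{"tx": 0.43,"ty": -0.94,"tz": 0,"wx": 0,"wy": 0,"wz": 0,"claw": -1},{"tx": 0.43,"ty": -0.94,"tz": 0,"wx": 0,"wy": 0,"wz": 0,"claw": -1},{"tx": 0.43,"ty": -0.94,"tz": 0,"wx": 0,"wy": 0,"wz": 0,"claw": -1}])

```text
clock: 1.7
tool_pos: [0.4171, 0.155, 0.2466]
eef_rot: [-0.088, 0.996, -0.0, -0.0]
contact_force: [0.5, 1.0, -0.4]
opening: 0.003
finger_force: 0.0
```

Call:
drive_tool(targets=[{"tx": 0.43,"ty": -0.94,"tz": -0.2,"wx": 0,"wy": 0,"wz": 0,"claw": -1},{"tx": 0.43,"ty": -0.94,"tz": -0.3,"wx": 0,"wy": 0,"wz": 0,"claw": -1},{"tx": 0.43,"ty": -0.94,"tz": -0.3,"wx": 0,"wy": 0,"wz": 0,"claw": -1},{"tx": 0.43,"ty": -0.94,"tz": -0.3,"wx": 0,"wy": 0,"wz": 0,"claw": -1},{"tx": 0.43,"ty": -0.94,"tz": -0.3,"wx": 0,"wy": 0,"wz": 0,"claw": -1},{"tx": 0.43,"ty": -0.94,"tz": -0.3,"wx": 0,"wy": 0,"wz": 0,"claw": -1},{"tx": 0.43,"ty": -0.94,"tz": -0.3,"wx": 0,"wy": 0,"wz": 0,"claw": -1},{"tx": 0.43,"ty": -0.94,"tz": -0.3,"wx": 0,"wy": 0,"wz": 0,"claw": -1}])

```text
clock: 2.5
tool_pos: [0.5203, -0.0706, 0.1771]
eef_rot: [-0.088, 0.996, 0.0, -0.0]
contact_force: [0.6, 0.1, -0.0]
opening: 0.002
finger_force: 0.0
```

Call:
drive_tool(targets=[{"tx": 0.36,"ty": -0.76,"tz": -0.4,"wx": 0,"wy": 0,"wz": 0,"claw": -1},{"tx": 0.36,"ty": -0.76,"tz": -0.4,"wx": 0,"wy": 0,"wz": 0,"claw": -1},{"tx": 0.36,"ty": -0.76,"tz": -0.4,"wx": 0,"wy": 0,"wz": 0,"claw": -1},{"tx": 0.36,"ty": -0.76,"tz": -0.4,"wx": 0,"wy": 0,"wz": 0,"claw": -1},{"tx": 0.36,"ty": -0.76,"tz": -0.4,"wx": 0,"wy": 0,"wz": 0,"claw": -1},{"tx": 0,"ty": 0,"tz": -0.4,"wx": 0,"wy": 0,"wz": 0,"claw": -1},{"tx": 0,"ty": 0,"tz": -0.4,"wx": 0,"wy": 0,"wz": 0,"claw": -1},{"tx": 0,"ty": 0,"tz": 0,"wx": 0,"wy": 0,"wz": 0,"claw": -1}])

```text
clock: 3.3
tool_pos: [0.5724, -0.1815, 0.092]
eef_rot: [-0.089, 0.996, 0.001, -0.002]
contact_force: [-0.3, 0.2, -0.1]
opening: 0.001
finger_force: 0.0
```

```bash
python3 - <<'E'
from h import *
o=[]
for n in('top','side'):
    s=vision.snapshot(n); o.append(cv2.resize(s['image'][180:380,250:450],(400,400),interpolation=cv2.INTER_CUBIC))
cv2.imwrite('pics/a1.png',np.hstack(o))
E
```

```text
(no output)
```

View pics/a1.png

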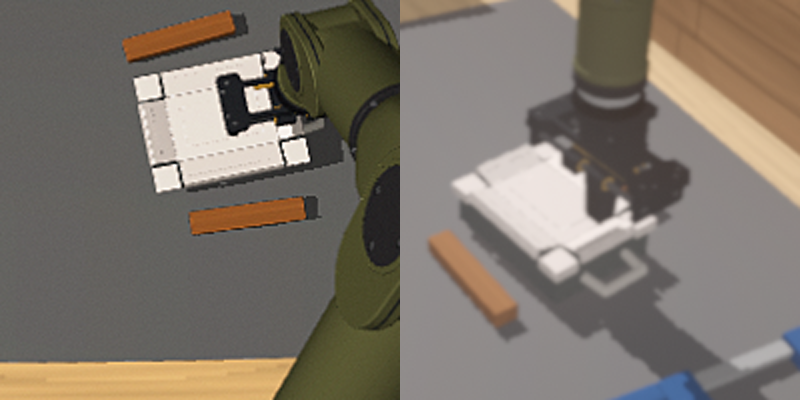

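The finger tips are over the raised section on the loop side: (265,90) in the left crop, (600,205) in the right. I'm pressing it now.

Call:
drive_tool(targets=[{"tx": 0,"ty": -0.1,"tz": -0.25,"wx": 0,"wy": 0,"wz": 0,"claw": -1},{"tx": 0,"ty": 0,"tz": -0.25,"wx": 0,"wy": 0,"wz": 0,"claw": -1},{"tx": 0,"ty": 0,"tz": -0.1,"wx": 0,"wy": 0,"wz": 0,"claw": -1},{"tx": 0,"ty": 0,"tz": -0.1,"wx": 0,"wy": 0,"wz": 0,"claw": -1},{"tx": 0,"ty": 0,"tz": -0.1,"wx": 0,"wy": 0,"wz": 0,"claw": -1},{"tx": 0,"ty": 0,"tz": -0.1,"wx": 0,"wy": 0,"wz": 0,"claw": -1},{"tx": 0,"ty": 0,"tz": -0.05,"wx": 0,"wy": 0,"wz": 0,"claw": -1},{"tx": 0,"ty": 0,"tz": 0,"wx": 0,"wy": 0,"wz": 0,"claw": -1}])

```text
clock: 4.2
tool_pos: [0.5741, -0.1863, 0.0654]
eef_rot: [-0.088, 0.996, -0.0, -0.0]
contact_force: [-0.6, -0.4, 2.8]
opening: 0.006
finger_force: 1.4
```

Call:
drive_tool(targets=[{"tx": 0,"ty": 0,"tz": -0.05,"wx": 0,"wy": 0,"wz": 0,"claw": -1},{"tx": 0,"ty": 0,"tz": -0.05,"wx": 0,"wy": 0,"wz": 0,"claw": -1},{"tx": 0,"ty": 0,"tz": -0.05,"wx": 0,"wy": 0,"wz": 0,"claw": -1},{"tx": 0,"ty": 0,"tz": -0.05,"wx": 0,"wy": 0,"wz": 0,"claw": -1},{"tx": 0,"ty": 0,"tz": 0,"wx": 0,"wy": 0,"wz": 0,"claw": -1},{"tx": 0,"ty": 0,"tz": 0,"wx": 0,"wy": 0,"wz": 0,"claw": -1},{"tx": 0,"ty": 0,"tz": 0,"wx": 0,"wy": 0,"wz": 0,"claw": -1},{"tx": 0,"ty": 0,"tz": 0,"wx": 0,"wy": 0,"wz": 0,"claw": -1}])

```text
clock: 5.0
tool_pos: [0.5743, -0.1864, 0.0647]
eef_rot: [-0.088, 0.996, -0.001, 0.001]
contact_force: [-11.9, 1.7, 44.7]
opening: 0.002
finger_force: 22.4
```

Call:
drive_tool(targets=[{"tx": 0,"ty": 0,"tz": 0.4,"wx": 0,"wy": 0,"wz": 0,"claw": -1},{"tx": 0,"ty": 0,"tz": 0.4,"wx": 0,"wy": 0,"wz": 0,"claw": -1},{"tx": 0.2,"ty": 0.4,"tz": 0.4,"wx": 0,"wy": 0,"wz": 0,"claw": -1},{"tx": 0.4,"ty": 0.8,"tz": 0,"wx": 0,"wy": 0,"wz": 0,"claw": -1},{"tx": 0.4,"ty": 0.8,"tz": 0,"wx": 0,"wy": 0,"wz": 0,"claw": -1},{"tx": 0.4,"ty": 0.8,"tz": 0,"wx": 0,"wy": 0,"wz": 0,"claw": -1},{"tx": 0.23,"ty": 0.46,"tz": 0,"wx": 0,"wy": 0,"wz": 0,"claw": -1},{"tx": 0,"ty": 0,"tz": 0,"wx": 0,"wy": 0,"wz": 0,"claw": -1}])

```text
clock: 5.8
tool_pos: [0.6243, -0.0842, 0.0953]
eef_rot: [-0.09, 0.996, 0.001, 0.001]
contact_force: [0.4, -0.2, 0.1]
opening: 0.003
finger_force: 0.0
```

```bash
cat >> h.py <<'E'
def rims(W,im,c=(.559,-.100),yaw=np.radians(100.1)):
    d=W[...,:2]-np.array(c); x=d@[np.cos(yaw),np.sin(yaw)]; y=d@[-np.sin(yaw),np.cos(yaw)]
    w=(im.min(-1)>140)&(W[...,2]<.08)&(W[...,2]>.04); out={}
    for k,m in dict(rim1=(abs(y)<33)if 0 else (abs(y)<.033)&(x<-.086)&(x>-.102),rim2=(abs(x)<.055)&(y<-.062)&(y>-.077),rim3=(abs(y)<.033)&(x>.086)&(x<.102),rim4=(abs(x)<.055)&(y>.062)&(y<.077),mid=(abs(x)<.05)&(abs(y)<.03)).items():
        z=W[...,2][m&w]; out[k]=(len(z),round(float(np.median(z))*1e3,1) if len(z) else None)
    return out
E
python3 - <<'E'
from h import *
for n in('top','side'):
    print(n,'before',rims(np.load(n+'.npy'),np.load(n+'_im.npy')))
    s=vision.snapshot(n); print('now',rims(cloud(s),s['image']))
E
```

```text
top before {'rim1': (121, 64.2), 'rim2': (199, 63.6), 'rim3': (160, 63.2), 'rim4': (188, 63.9), 'mid': (899, 57.3)}
now {'rim1': (0, None), 'rim2': (0, None), 'rim3': (158, 63.2), 'rim4': (142, 64.1), 'mid': (768, 57.3)}
side before {'rim1': (193, 62.2), 'rim2': (132, 63.8), 'rim3': (98, 63.6), 'rim4': (297, 62.3), 'mid': (671, 57.2)}
now {'rim1': (204, 55.1), 'rim2': (122, 63.9), 'rim3': (95, 63.9), 'rim4': (303, 62.5), 'mid': (674, 57.2)}
```

Rim 1 has dropped about 7 mm to flush, so it is shut. Now rim 2.

Call:
drive_tool(targets=[{"tx": 0,"ty": -0.1,"tz": -0.3,"wx": 0,"wy": 0,"wz": 0,"claw": -1},{"tx": 0,"ty": 0,"tz": -0.3,"wx": 0,"wy": 0,"wz": 0,"claw": -1},{"tx": 0,"ty": 0,"tz": -0.1,"wx": 0,"wy": 0,"wz": 0,"claw": -1},{"tx": 0,"ty": 0,"tz": -0.1,"wx": 0,"wy": 0,"wz": 0,"claw": -1},{"tx": 0,"ty": 0,"tz": -0.1,"wx": 0,"wy": 0,"wz": 0,"claw": -1},{"tx": 0,"ty": 0,"tz": -0.1,"wx": 0,"wy": 0,"wz": 0,"claw": -1},{"tx": 0,"ty": 0,"tz": -0.1,"wx": 0,"wy": 0,"wz": 0,"claw": -1},{"tx": 0,"ty": 0,"tz": 0,"wx": 0,"wy": 0,"wz": 0,"claw": -1}])

```text
clock: 6.7
tool_pos: [0.6229, -0.0921, 0.0649]
eef_rot: [-0.088, 0.996, -0.001, -0.0]
contact_force: [-5.0, -1.6, 22.9]
opening: 0.005
finger_force: 11.7
```

Call:
drive_tool(targets=[{"tx": 0,"ty": 0,"tz": 0.4,"wx": 0,"wy": 0,"wz": 0,"claw": -1},{"tx": 0,"ty": 0,"tz": 0.4,"wx": 0,"wy": 0,"wz": 0,"claw": -1},{"tx": -0.4,"ty": 0.4,"tz": 0.3,"wx": 0,"wy": 0,"wz": 0,"claw": -1},{"tx": -0.7,"ty": 0.7,"tz": 0,"wx": 0,"wy": 0,"wz": 0,"claw": -1},{"tx": -0.7,"ty": 0.7,"tz": 0,"wx": 0,"wy": 0,"wz": 0,"claw": -1},{"tx": -0.6,"ty": 0.5,"tz": 0,"wx": 0,"wy": 0,"wz": 0,"claw": -1},{"tx": -0.23,"ty": 0.23,"tz": 0,"wx": 0,"wy": 0,"wz": 0,"claw": -1},{"tx": 0,"ty": 0,"tz": 0,"wx": 0,"wy": 0,"wz": 0,"claw": -1}])

```text
clock: 7.5
tool_pos: [0.5437, -0.0144, 0.0954]
eef_rot: [-0.089, 0.996, 0.0, -0.0]
contact_force: [0.2, 0.3, -0.1]
opening: 0.004
finger_force: 0.0
```

```bash
python3 - <<'E'
from h import *
for n in('top','side'):
    s=vision.snapshot(n); print('now',rims(cloud(s),s['image']))
E
```

```text
now {'rim1': (26, 56.3), 'rim2': (91, 56.5), 'rim3': (22, 61.5), 'rim4': (0, None), 'mid': (0, None)}
now {'rim1': (206, 55.0), 'rim2': (130, 56.4), 'rim3': (91, 63.9), 'rim4': (302, 62.5), 'mid': (674, 57.4)}
```

Rims 1 and 2 are both shut. Now rim 3.

Call:
drive_tool(targets=[{"tx": 0,"ty": 0,"tz": -0.3,"wx": 0,"wy": 0,"wz": 0,"claw": -1},{"tx": 0,"ty": 0,"tz": -0.3,"wx": 0,"wy": 0,"wz": 0,"claw": -1},{"tx": 0,"ty": 0,"tz": -0.1,"wx": 0,"wy": 0,"wz": 0,"claw": -1},{"tx": 0,"ty": 0,"tz": -0.1,"wx": 0,"wy": 0,"wz": 0,"claw": -1},{"tx": 0,"ty": 0,"tz": -0.1,"wx": 0,"wy": 0,"wz": 0,"claw": -1},{"tx": 0,"ty": 0,"tz": -0.1,"wx": 0,"wy": 0,"wz": 0,"claw": -1},{"tx": 0,"ty": 0,"tz": -0.1,"wx": 0,"wy": 0,"wz": 0,"claw": -1},{"tx": 0,"ty": 0,"tz": 0,"wx": 0,"wy": 0,"wz": 0,"claw": -1}])

```text
clock: 8.4
tool_pos: [0.5442, -0.0156, 0.065]
eef_rot: [-0.088, 0.996, -0.001, 0.001]
contact_force: [-7.1, 0.5, 29.9]
opening: 0.009
finger_force: 15.0
```

Call:
drive_tool(targets=[{"tx": 0,"ty": 0,"tz": 0.4,"wx": 0,"wy": 0,"wz": 0,"claw": -1},{"tx": 0,"ty": 0,"tz": 0.4,"wx": 0,"wy": 0,"wz": 0,"claw": -1},{"tx": -0.2,"ty": -0.4,"tz": 0.3,"wx": 0,"wy": 0,"wz": 0,"claw": -1},{"tx": -0.4,"ty": -0.8,"tz": 0,"wx": 0,"wy": 0,"wz": 0,"claw": -1},{"tx": -0.4,"ty": -0.8,"tz": 0,"wx": 0,"wy": 0,"wz": 0,"claw": -1},{"tx": -0.4,"ty": -0.8,"tz": 0,"wx": 0,"wy": 0,"wz": 0,"claw": -1},{"tx": -0.24,"ty": -0.4,"tz": 0,"wx": 0,"wy": 0,"wz": 0,"claw": -1},{"tx": 0,"ty": 0,"tz": 0,"wx": 0,"wy": 0,"wz": 0,"claw": -1}])

```text
clock: 9.2
tool_pos: [0.4932, -0.1144, 0.0951]
eef_rot: [-0.086, 0.996, -0.001, -0.001]
contact_force: [0.3, 0.8, -0.3]
opening: 0.003
finger_force: 0.0
```

```bash
python3 - <<'E'
from h import *
for n in('top','side'):
    s=vision.snapshot(n); print('now',rims(cloud(s),s['image']))
E
```

```text
now {'rim1': (0, None), 'rim2': (215, 56.4), 'rim3': (145, 55.6), 'rim4': (45, 64.2), 'mid': (348, 57.1)}
now {'rim1': (200, 54.9), 'rim2': (99, 56.4), 'rim3': (15, 56.4), 'rim4': (294, 62.6), 'mid': (405, 57.2)}
```

Rim 3 is shut. Now rim 4.

Call:
drive_tool(targets=[{"tx": 0,"ty": 0,"tz": -0.3,"wx": 0,"wy": 0,"wz": 0,"claw": -1},{"tx": 0,"ty": 0,"tz": -0.3,"wx": 0,"wy": 0,"wz": 0,"claw": -1},{"tx": 0,"ty": 0,"tz": -0.1,"wx": 0,"wy": 0,"wz": 0,"claw": -1},{"tx": 0,"ty": 0,"tz": -0.1,"wx": 0,"wy": 0,"wz": 0,"claw": -1},{"tx": 0,"ty": 0,"tz": -0.1,"wx": 0,"wy": 0,"wz": 0,"claw": -1},{"tx": 0,"ty": 0,"tz": -0.1,"wx": 0,"wy": 0,"wz": 0,"claw": -1},{"tx": 0,"ty": 0,"tz": -0.1,"wx": 0,"wy": 0,"wz": 0,"claw": -1},{"tx": 0,"ty": 0,"tz": 0,"wx": 0,"wy": 0,"wz": 0,"claw": -1}])

```text
clock: 10.1
tool_pos: [0.4948, -0.1111, 0.0649]
eef_rot: [-0.089, 0.996, -0.001, 0.001]
contact_force: [-6.3, 1.2, 32.3]
opening: 0.004
finger_force: 16.4
```

Call:
drive_tool(targets=[{"tx": 0,"ty": 0,"tz": 0.4,"wx": 0,"wy": 0,"wz": 0,"claw": -1},{"tx": 0,"ty": 0,"tz": 0.6,"wx": 0,"wy": 0,"wz": 0,"claw": -1},{"tx": 0,"ty": 0,"tz": 0.8,"wx": 0,"wy": 0,"wz": 0,"claw": -1},{"tx": 0,"ty": 0.6,"tz": 0.8,"wx": 0,"wy": 0,"wz": 0,"claw": -1},{"tx": 0,"ty": 0.8,"tz": 0.8,"wx": 0,"wy": 0,"wz": 0,"claw": -1},{"tx": 0,"ty": 0.8,"tz": 0.5,"wx": 0,"wy": 0,"wz": 0,"claw": -1},{"tx": 0,"ty": 0.8,"tz": 0,"wx": 0,"wy": 0,"wz": 0,"claw": -1},{"tx": 0,"ty": 0.8,"tz": 0,"wx": 0,"wy": 0,"wz": 0,"claw": -1}])

```text
clock: 10.9
tool_pos: [0.4953, 0.0033, 0.1796]
eef_rot: [-0.088, 0.996, 0.0, 0.001]
contact_force: [-0.4, -0.9, -0.8]
opening: 0.004
finger_force: 0.0
```

Call:
drive_tool(targets=[{"tx": 0,"ty": 0.8,"tz": 0,"wx": 0,"wy": 0,"wz": 0,"claw": -1},{"tx": 0,"ty": 0.8,"tz": 0,"wx": 0,"wy": 0,"wz": 0,"claw": -1},{"tx": 0,"ty": 0.8,"tz": 0,"wx": 0,"wy": 0,"wz": 0,"claw": -1},{"tx": 0,"ty": 0.8,"tz": 0,"wx": 0,"wy": 0,"wz": 0,"claw": -1},{"tx": 0,"ty": 0.4,"tz": 0,"wx": 0,"wy": 0,"wz": 0,"claw": -1},{"tx": 0,"ty": 0,"tz": 0,"wx": 0,"wy": 0,"wz": 0,"claw": -1},{"tx": 0,"ty": 0,"tz": 0,"wx": 0,"wy": 0,"wz": 0,"claw": -1},{"tx": 0,"ty": 0,"tz": 0,"wx": 0,"wy": 0,"wz": 0,"claw": -1}])

```text
clock: 11.7
tool_pos: [0.4949, 0.1085, 0.179]
eef_rot: [-0.087, 0.996, -0.001, -0.0]
contact_force: [-0.7, -0.8, 0.4]
opening: 0.007
finger_force: 0.0
```

```bash
python3 - <<'E'
from h import *
o=[]
for n in('top','side'):
    s=vision.snapshot(n); W=cloud(s); print('now',rims(W,s['image']))
    m=(s['image'].min(-1)>150)&(W[...,2]>.045)&(W[...,2]<.08); print(cv2.minAreaRect(W[m][:,:2].astype(np.float32)))
    o.append(cv2.resize(s['image'],(400,300)))
cv2.imwrite('pics/end.png',np.hstack(o))
E
```

```text
now {'rim1': (100, 56.2), 'rim2': (218, 56.2), 'rim3': (102, 55.5), 'rim4': (18, 56.2), 'mid': (654, 57.1)}
((0.5604346394538879, -0.09933721274137497), (0.14995700120925903, 0.20038928091526031), 10.46432113647461)
now {'rim1': (196, 55.1), 'rim2': (133, 56.0), 'rim3': (82, 56.1), 'rim4': (289, 55.8), 'mid': (672, 57.3)}
((0.5576164126396179, -0.09964048862457275), (0.1522674262523651, 0.20355142652988434), 10.66390609741211)
```

View pics/end.png

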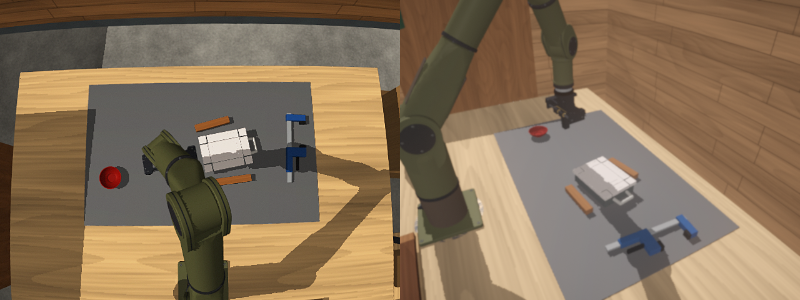

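The picture shows all four sections flush, the box still in place at (225,150), the cauls, clamp and dish undisturbed, and the hand well above and clear of everything.

```bash
python3 -c "
from plant import workorder
print(workorder.finish_job())"
```

```text
the job is handed in; nothing more can be done
None
```

All four rim sections were pressed in the required order (loop side first, then anticlockwise) and measured flush in the last camera check; the box had not visibly moved, the hand was clear, and the job was handed in at about 12 s, with no verdict returned.

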